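# Turn the cup warmer up one click and start it

### The arm

A 6-joint arm with a two-finger parallel gripper is mounted at the origin on the work surface. World frame = base frame: x ahead of the robot, y to its left, z up, the work surface at z = 0. Lengths are in m, angles in rad, forces in N, time in s.
With the tool pointing down it reaches from about 0.325 to 0.925 m from the base axis. Payload 3.1 kg.
Tool frame: the origin (TCP) lies between the finger pads; the fingertips stand 17 mm ahead of it and the grasp point (between the pads) lies 2 mm behind it; z points along the fingers, y is the line along which they close (so a half turn about z gives the same grasp; the last joint's range is limited). The gripper opens to 85 mm and grips with 20 to 120 N. Pads are 22 mm wide; open, the fingers measure 114 mm over their backs; the gripper's body (76 mm by 85 mm) begins 54 mm behind the grasp point. The pads swing forward as they close: fully open they stand 13 mm farther back than shut.
Start: joints at [1.053, 0.217, 1.613, -0, 1.311, -0.112], TCP at [0.247, 0.574, 0.248] pointing down, gripper open.
Joint ranges: [-2.75, 2.75], [-0.78, 2.1], [0.31, 2.55], [-1.13, 4.27], [0.13, 2.63], [-2.58, 2.58]. Speed limits (rad/s): [2.79, 2.79, 3.14, 3.14, 3.14, 3.14].

### API

Orientations are given as a rotation vector (axis times angle).
In Python, from bench import bot, cams gives the robot as it stands. The module is installed in compiled form; this text tells all that it offers.
- The arm moves only by the tool carry_out, never from a script. Its argument "rows" is a list of rows, each a list of 3 entries, a list of its own where there are three numbers: the shift along the world's x, y, z in cm, then the turn about the world's z in degrees, then the closure, from -1 (fully open) to 1 (shut), so that 0 is half open. A call has 1 to 5 rows; each row is the pose to reach, as a shift and turn from the pose commanded when the call began; what a row does not reach only later rows make up. A row lasts 1/12 s, in which the tool goes at most 41.7 mm and 7.16 degrees, less where a joint would pass 70% of its speed; a pose out of reach is approached as far as the arm can. A call with a gripper value outside its range is refused whole. The fingers move at their own pace and stop on an object; the grip force is fixed at half the most. Time passes only in rows, so rows that repeat a pose let the fingers close. It gives the time, the measured TCP pose, the force, the opening and the grip force at its end, in the units of the state.
- bot.get_obs(): the state, without advancing time (a new reading comes with each control period).
- cams.get_image(name): name is "side" or "top" or "wrist"; returns the picture (400x640x3 uint8, red, green, blue); there is no depth.
- cams.camera_model(name): a dict with "fov_y" (degrees; the focal length in pixels is half the picture's height over the tangent of half this angle, whatever the lens; pixels are square), "cx", "cy" (the principal point, pixels), "cam_to_world" (4x4, takes a point from camera to world coordinates); the wrist camera has in their place "mount" (4x4, takes a point from camera to tool coordinates, whose origin is the TCP and whose axes are the flange's). Camera axes: x right, y up, looking along -z (the intrinsics and any distortion apply to the point x, -y, -z); pixel columns grow to the right and rows downward; lengths in m; the calibration is good to about 2 mm. A picture is of the moment at which its call begins: read the wrist's pose just before it. camera_model takes no time and is no camera call.
- bot.hand_in(): hands the job in; it is judged then, once.
The state is a dict: "time": time; "joints": joint angles; "joint_velocities": joint speeds; "joint_efforts": joint torques, N m; "tool_pos": TCP position; "eef_rot": TCP orientation; "ft_force": force on the tool from outside, world axes, zero at the start; "ft_torque": the same for the moment, N m; "gripper_width": finger opening in m; "grasp_force": force on a finger pad.
Only numpy, scipy, OpenCV 4.12 (cv2) and the standard library are available. Lean on these libraries where they do the work, as an engineer would, in place of code of your own. Each camera call takes 0.05 s, during which the arm holds its last target. There are 200 camera calls.

### The job

Put a fingertip on top of the wide knurled heat wheel of the cup warmer and roll it by friction away from the front edge, towards the hot plate, until it clicks into the next detent (one click only, never on into the one after) and let go of it; then press the start button right down and release it. Press the wheel gently, leave the narrow timer wheel as it is, and do not lift, push or knock over the mugs and other things around.

Things in the scene. Friction and masses are not known exactly. Their poses are not given: they have to be found in the camera images.
- warmer: Fixed steel warming plate, 260 (x) x 320 (y) x 60 mm high, origin at the centre of its underside. Its x points level from front to back, y left, z up. Its front strip (90 mm deep, 45 mm high) is a ledge with three controls in a row, 90 mm apart, in any order: heat wheel, timer wheel, start button. Behind it lies the hot plate, 60 mm high, with mugs on it.
- heat_wheel_unit: Unit of the heat wheel, the WIDER, larger of the two knurled thumbwheels (64 mm diameter, 30 mm wide, axle along y), half sunk in a fixed black housing 78 x 50 mm, 12 mm high. Origin at the centre of the housing's underside on the ledge; axes parallel to the warmer's. Black cheeks 6 mm thick on both sides of the wheel end 8 mm below its top.
- heat_wheel_crown (a point): Fixed point: top of the heat wheel's rim at rest, 27 mm above the ledge. The axle is sprung: pressed from above the wheel sinks up to 6 mm (about 3 N to start, 10 N at the stop). A fingertip pressed 3 to 4 mm into it and drawn level along the warmer's x rolls it by friction; the rim travels with the fingertip unless it slips.
- heat_wheel_mark (a point): White line across the heat wheel's rim, turning with it: at the very top, level with white ticks on the cheeks, in the middle detent; 19 mm of rim nearer the front (towards -x) at the start.
- heat_wheel (a joint): Heat wheel angle, rad; grows as its top rolls to the back of the warmer (+x, hotter). Detents 0.6 rad (19 mm of rim) apart: low -0.6 (the start), middle 0, high +0.6; stops at +-0.75. Once 0.05 rad past the half-way points -0.3 and +0.3 it clicks home by itself when let go (within about 0.03). Turning takes up to 0.06 N m.
- timer_wheel_mark (a point): Timer wheel, to be left alone: the NARROWER, smaller thumbwheel (44 mm diameter, 11 mm wide) in a housing 78 x 32 mm. This point is on its rim, at its white line, and turns with it (up to 1.2 rad either side of the top). The top of its rim is 23 mm above the ledge.
- start_button_top (a point): Start button: grey round push button, 26 mm diameter, in a black round housing on the ledge. This point is the centre of its top face and moves down with it; pressed vertically.
- start_button (a joint): Start button travel, m: 0 released, 0.006 fully down (4 N); springs back when let go.
- mug_a: White mug, 76 mm diameter, 85 mm high, loose on the hot plate; origin at the centre of its foot.
- mug_b: Blue cup, 72 mm diameter, 75 mm high, loose on the hot plate; origin at the centre of its foot.
- spray_bottle: Loose spray bottle, 72 mm diameter, 205 mm high; origin at the centre of its foot.
- cup_stack: Loose stack of paper cups, 91 mm diameter, 157 mm high; origin at the centre of its foot.
- lid_stack: Loose stack of white lids, 90 mm diameter, 48 mm high; origin at the centre of its foot.
- sugar_caddy: Loose black caddy with sugar sachets, 110 x 75 x 70 mm high; origin at the centre of its foot.
- stirrer_cup: Loose clear cup with wooden stirrers, 80 mm diameter, 155 mm high; origin at the centre of its foot.
- teaspoon: Loose steel teaspoon, 150 mm long, lying along its own x on the counter.

How it is judged:
On the way, in this order (a step that is already met when the one before it is completed fails the run):
1. the heat wheel rests in its middle detent, one click up, with nothing touching it (value of joint heat_wheel between -0.15 and 0.15 rad and contact force between the fingers and heat_wheel_unit below 0.1 N and velocity of joint heat_wheel between -0.1 and 0.1 rad/s), for 0.2 s.
2. the start button is pressed down (value of joint start_button above 0.0045 m), for 0.05 s.
At the end, for the whole second after the job is handed in: The heat wheel rests in its middle detent (within 0.15 rad of 0), the start button has been pressed at least 4.5 mm after that and is up again (under 2 mm), and the timer wheel's rim is within 6 mm of where it was (value of joint heat_wheel between -0.15 and 0.15 rad and value of joint start_button below 0.002 m and distance of timer_wheel_mark from where it was at the start of the episode below 0.006 m); the robot touches nothing.
It fails at once if the heat wheel is turned on towards the detent after the next (beyond +0.3 rad) (value of joint heat_wheel above 0.3 rad).
It fails at once if the heat wheel is pressed with more than 30 N (contact force between the fingers and heat_wheel_unit above 30 N).
It fails at once if the timer wheel is turned (its rim moves over 6 mm) (distance of timer_wheel_mark from where it was at the start of the episode above 0.006 m).
It fails at once if a mug or another loose thing is moved by more than 30 mm or lifted (distance of any of mug_a, mug_b, spray_bottle, cup_stack, lid_stack, sugar_caddy, stirrer_cup, teaspoon from where it was at the start of the episode above 0.03 m).
It also fails if it takes over 35 s, if anything falls off the work surface, if the arm or the gripper's body presses on something with over 40 N, if the wrist force passes 120 N, or if a joint passes its speed limit or range.

## Working session

There is one attempt and no reset: what is moved stays moved. The work goes in short steps, Python scripts to look and compute and a tool call to move; the robot and the scene stay as the last step left them, time stands still between calls to the robot, and variables do not carry over. Pictures are saved under pics/ and viewed, at most 10 in all, crops included, and the job is handed in when it is done.

Besides the shell and the picture viewer there is one more tool, called after ">>>" as name(argument=value, ...) on one line, values as JSON. carry_out: Moves the arm, as the interface text tells. Its arguments: {"type":"object","properties":{"rows":{"type":"array"}},"required":["rows"]}

```bash
mkdir -p pics; python3 - <<'E'
from bench import bot,cams
import cv2,numpy as np
print(bot.get_obs())
for n in("top","side","wrist"):
    cv2.imwrite(f"pics/{n}0.png",cams.get_image(n)[:,:,::-1]); print(n,cams.camera_model(n))
E
```

```text
{'time': 0.0, 'joints': array([ 1.05281134e+00,  2.17744177e-01,  1.61493680e+00, -5.96224035e-06,
        1.31130295e+00, -1.12126692e-01]), 'joint_velocities': array([-0.0008544 , -0.00188354,  0.00024632, -0.00117077, -0.00016462,
        0.00260576]), 'joint_efforts': array([-1.50935665e-05, -3.96849990e+01, -3.03845930e+01, -1.25218567e-04,
        9.92142392e-03, -6.64085192e-06]), 'tool_pos': array([0.24630616, 0.57357352, 0.24697303]), 'eef_rot': array([-0.63300318, -3.07640664,  0.00357328]), 'ft_force': array([-0.0866266 , -1.18233874, -0.43113672]), 'ft_torque': array([-0.0146659 , -0.02219173,  0.02114459]), 'grasp_force': 0.0, 'gripper_width': 0.08499372704295001}
top {'fov_y': 57.57416647887376, 'cx': 319.18885410540514, 'cy': 205.6006544952124, 'cam_to_world': array([[ 0.02391422,  0.99793038, -0.05969139,  0.49506477],
       [-0.99918941,  0.02579311,  0.03090703,  0.01668265],
       [ 0.03238269,  0.05890389,  0.99773829,  1.02172169],
       [ 0.        ,  0.        ,  0.        ,  1.        ]])}
side {'fov_y': 55.29056051198107, 'cx': 318.9303824617852, 'cy': 205.99970871348353, 'cam_to_world': array([[ 0.99878247,  0.03797155, -0.03149179,  0.48795128],
       [-0.04845996,  0.63576211, -0.77036236, -0.920812  ],
       [-0.00923057,  0.77095052,  0.63682815,  0.84649027],
       [ 0.        ,  0.        ,  0.        ,  1.        ]])}
wrist {'fov_y': 65.6507766243742, 'cx': 320.3463351095328, 'cy': 194.26552282602356, 'mount': array([[-6.35075473e-04,  9.53169224e-01,  3.02436816e-01,
         7.71054801e-02],
       [ 9.99999750e-01,  6.99132569e-04, -1.03546697e-04,
        -9.07795502e-04],
       [-3.10140953e-04,  3.02436675e-01, -9.53169430e-01,
        -1.25286183e-01],
       [ 0.00000000e+00,  0.00000000e+00,  0.00000000e+00,
         1.00000000e+00]])}
```

View pics/top0.png

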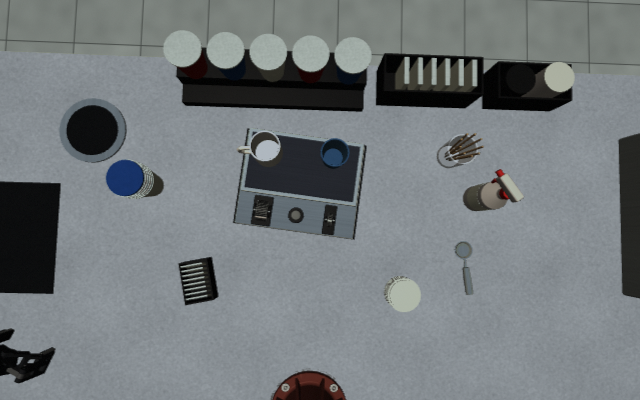

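View pics/side0.png

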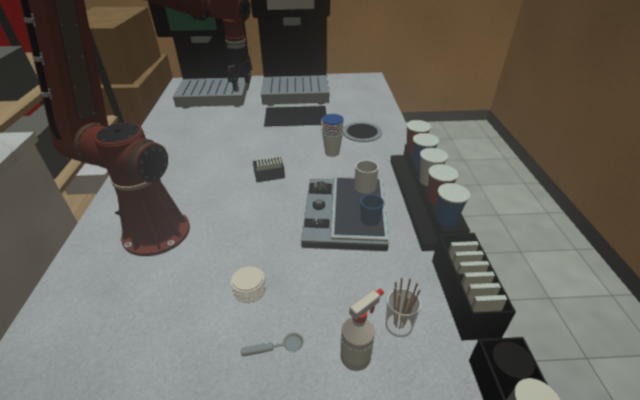

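The top view shows the warmer's control row: heat wheel at about (262,210), button (296,215), timer (330,219). In the side view they are at about (320,187), (319,205) and (316,223).

```bash
cat > h.py <<'E'
from bench import bot,cams
import cv2,numpy as np
from scipy.spatial.transform import Rotation as R
def ray(n,uv,M=None):
    m=cams.camera_model(n); f=200/np.tan(np.radians(m['fov_y']/2))
    T=m['cam_to_world'] if M is None else M
    d=T[:3,:3]@np.array([(uv[0]-m['cx'])/f,-(uv[1]-m['cy'])/f,-1]); return T[:3,3],d
def plane(r,z): return r[0]+r[1]*(z-r[0][2])/r[1][2]
def tri(r):
    A=0;b=0
    for c,d in r:
        d=d/np.linalg.norm(d);P=np.eye(3)-np.outer(d,d);A=A+P;b=b+P@c
    x=np.linalg.solve(A,b); return x,[np.linalg.norm(np.cross(x-c,d/np.linalg.norm(d))) for c,d in r]
def wristM(o=None):
    o=o or bot.get_obs(); T=np.eye(4);T[:3,:3]=R.from_rotvec(o['eef_rot']).as_matrix();T[:3,3]=o['tool_pos']
    return T@cams.camera_model('wrist')['mount']
def proj(n,X,M=None):
    m=cams.camera_model(n); f=200/np.tan(np.radians(m['fov_y']/2)); T=np.linalg.inv(m['cam_to_world'] if M is None else M)
    p=T[:3,:3]@X+T[:3,3]; return m['cx']-f*p[0]/p[2],m['cy']+f*p[1]/p[2]
E
python3 - <<'E'
from h import *
for a,b,z in[((262,210),(320,187),.065),((296,215),(319,205),.06),((330,219),(316,223),.062)]:
    print(tri([ray('top',a),ray('side',b)]),plane(ray('top',a),z),plane(ray('side',b),z))
for a,z in[((234,222),.045),((354,239),.045),((247,130),.06),((366,147),.06)]: print(plane(ray('top',a),z))
print(R.from_rotvec(bot.get_obs()['eef_rot']).as_matrix())
t=cv2.imread('pics/top0.png')[120:250,220:380];s=cv2.imread('pics/side0.png')[150:260,290:400]
cv2.imwrite('pics/c0.png',np.hstack([cv2.resize(t,(492,400),interpolation=2),cv2.resize(s,(300,400*300//400),interpolation=2).repeat(1,0) if 0 else cv2.resize(s,(300,400),interpolation=2)]))
E
```

```text
(array([0.5364849 , 0.13765665, 0.05649761]), [np.float64(0.0007769607243459825), np.float64(0.0007769607243462055)]) [0.53689082 0.13658448 0.065     ] [0.53519275 0.12623213 0.065     ]
(array([0.52716075, 0.04780708, 0.05000599]), [np.float64(0.0006551875936527176), np.float64(0.0006551875936525288)]) [0.52618193 0.04749599 0.06      ] [0.52731636 0.03566858 0.06      ]
(array([ 0.51606883, -0.04296887,  0.05303874]), [np.float64(0.001944306519613554), np.float64(0.001944306519613785)]) [ 0.51780132 -0.04243523  0.062     ] [ 0.51382801 -0.05291936  0.062     ]
[0.50391535 0.21220798 0.045     ]
[ 0.46616508 -0.10914562  0.045     ]
[0.74929699 0.18404068 0.06      ]
[ 0.71341373 -0.13504311  0.06      ]
[[-9.18804036e-01  3.94712880e-01 -9.40755474e-04]
 [ 3.94713947e-01  9.18802548e-01 -1.66654117e-03]
 [ 2.06563261e-04 -1.90255406e-03 -9.99998169e-01]]
```

View pics/c0.png

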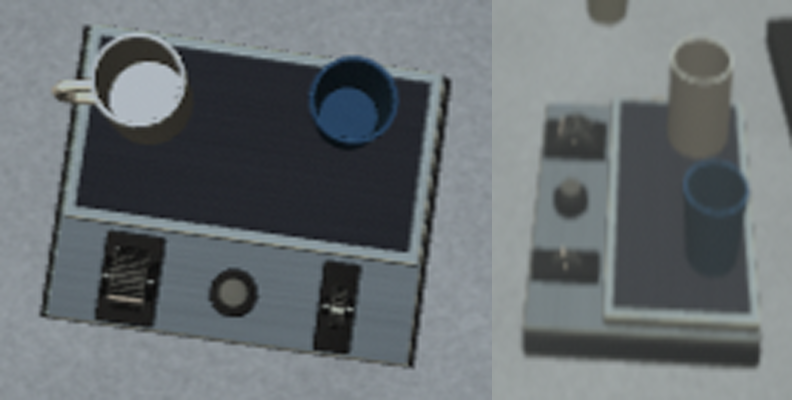

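The crop shows the heat wheel left with its white line towards the front, the button in the middle and the timer on the right. The warmer's yaw is about -6.6°. I'm now moving above the wheel with the fingers closed.

>>> carry_out(rows=[[[1.95, -2.9, 0], 1.1, 1], [[3.9, -5.8, 0], 2.2, 1], [[5.85, -8.7, 0], 3.3, 1], [[7.8, -11.6, 0], 4.4, 1], [[9.75, -14.5, 0], 5.5, 1]])

```text
time: 0.57
tool_pos: [0.3445, 0.4277, 0.2479]
eef_rot: [-0.482, -3.104, 0.001]
ft_force: [0.5, 0.2, 0.0]
gripper_width: 0.0255
grasp_force: 0.0
```

>>> carry_out(rows=[[[1.95, -2.9, 0], 1.1, 1], [[3.9, -5.8, 0], 2.2, 1], [[5.85, -8.7, 0], 3.3, 1], [[7.8, -11.6, 0], 4.4, 1], [[9.75, -14.5, 0], 5.5, 1]])

```text
time: 0.98
tool_pos: [0.4421, 0.2826, 0.248]
eef_rot: [-0.334, -3.124, 0.0]
ft_force: [0.8, -1.0, -0.2]
gripper_width: -0.0
grasp_force: 0.0
```

>>> carry_out(rows=[[[1.95, -2.9, 0], 1.1, 1], [[3.9, -5.8, 0], 2.2, 1], [[5.85, -8.7, 0], 3.3, 1], [[7.8, -11.6, 0], 4.4, 1], [[9.75, -14.5, 0], 5.5, 1]])

```text
time: 1.4
tool_pos: [0.5397, 0.1376, 0.248]
eef_rot: [-0.184, -3.136, -0.0]
ft_force: [0.6, 1.0, -0.5]
gripper_width: -0.0
grasp_force: 0.0
```

>>> carry_out(rows=[[[0, 0, 0], 0, 1], [[0, 0, 0], 0, 1], [[0, 0, 0], 0, 1]])

```text
time: 1.65
tool_pos: [0.5387, 0.1393, 0.2478]
eef_rot: [-0.186, -3.135, -0.001]
ft_force: [-0.1, -0.1, 0.4]
gripper_width: -0.0002
grasp_force: 0.0
```

```bash
python3 - <<'E'
from h import *
o=bot.get_obs();np.save('w1.npy',wristM(o));print(o['time'],o['tool_pos'],o['ft_force'],o['gripper_width'],R.from_rotvec(o['eef_rot']).as_matrix())
cv2.imwrite('pics/w1.png',cams.get_image('wrist')[:,:,::-1])
E
```

```text
1.65 [0.53873953 0.13928188 0.24778704] [-0.0835567  -0.1061254   0.37726615] -0.0001991984358544596 [[-9.92951496e-01  1.18513044e-01 -1.40912388e-03]
 [ 1.18512543e-01  9.92952460e-01  4.34720503e-04]
 [ 1.45071307e-03  2.64657520e-04 -9.99998913e-01]]
```

View pics/w1.png

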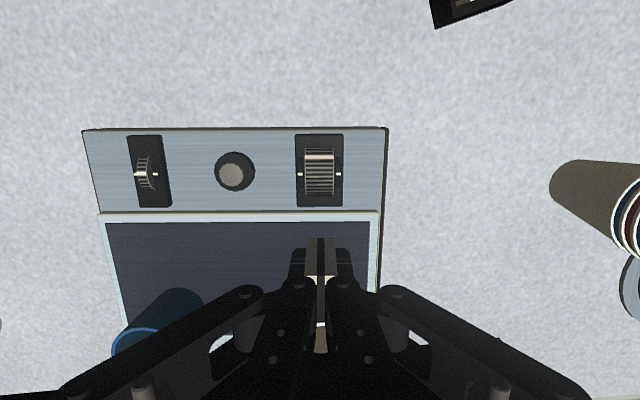

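The wrist view shows the wheel at (320,172), its ticks at (300,174) and (340,174), the white line at y≈157, the button top at (236,170) and the timer at (148,173).

```bash
python3 - <<'E'
from h import *
M=np.load('w1.npy')
for uv,z,t in[((320,174),.064,'ticks mid'),((300,174),.064,''),((340,174),.064,''),((236,170),.06,'btn'),((148,173),.062,'tim'),((320,157),.07,'mark'),((82,131),.045,'cornerR'),((387,128),.045,'cornerL')]: print(t,plane(ray('wrist',uv,M),z))
P=wristM(); 
print('tip px',proj('wrist',np.array([.5387,.1393,.2308]),M))
for tuv,suv in[((262,210),None)]:pass
# top-camera refined: crop scale 492/160=3.075, btn (234,291) ; heat ticks ~(131,277)
for uv,z in[((131,277),.064),((234,291),.06),((337,305),.062)]: print(plane(ray('top',(220+uv[0]/3.075,120+uv[1]/3.077)),z))
# two-view heights
for a,b in[((320,173),(131,277)),((236,170),(234,291)),((148,173),(337,305))]: print('tri',tri([ray('wrist',a,M),ray('top',(220+b[0]/3.075,120+b[1]/3.077))]))
E
```

```text
ticks mid [0.53727567 0.13822896 0.064     ]
 [0.53483197 0.11788286 0.064     ]
 [0.53971951 0.15857624 0.064     ]
btn [0.52367798 0.05240973 0.06      ]
tim [ 0.51558601 -0.03759848  0.062     ]
mark [0.51868084 0.14047043 0.07      ]
cornerR [ 0.46658486 -0.10318543  0.045     ]
cornerL [0.50141091 0.21271383 0.045     ]
tip px (np.float64(322.2010553194479), np.float64(254.10290695798153))
[0.53691482 0.13513803 0.064     ]
[0.52731592 0.04727023 0.06      ]
[ 0.51745168 -0.04136824  0.062     ]
tri (array([0.53800654, 0.13723597, 0.05381013]), [np.float64(0.0010499461350528842), np.float64(0.0010499461350529117)])
tri (array([0.52741609, 0.04757589, 0.04336572]), [np.float64(0.000508784031982495), np.float64(0.000508784031982353)])
tri (array([ 0.51724729, -0.04192394,  0.05455273]), [np.float64(0.0003924765120409952), np.float64(0.000392476512041046)])
```

>>> carry_out(rows=[[[-0.3, 0, -2.5], 0, 1], [[-0.6, -0.1, -5], 0, 1], [[-0.9, -0.1, -7.5], 0, 1], [[-0.9, -0.1, -7.5], 0, 1], [[-0.9, -0.1, -7.5], 0, 1]])

```text
time: 2.12
tool_pos: [0.528, 0.1393, 0.1717]
eef_rot: [-0.182, -3.132, 0.001]
ft_force: [-0.3, 0.2, -0.5]
gripper_width: -0.0002
grasp_force: 0.0
```

```bash
python3 - <<'E'
from h import *
o=bot.get_obs();np.save('w2.npy',wristM(o));print(o['time'],o['tool_pos'],o['ft_force'])
i=cams.get_image('wrist')[:,:,::-1];cv2.imwrite('pics/w2f.png',i)
cv2.imwrite('pics/w2.png',cv2.resize(i[100:300,140:400],(780,600),interpolation=2))
E
```

```text
2.1167 [0.52801907 0.13927753 0.17174818] [-0.28995854  0.20869414 -0.54118354]
```

View pics/w2.png

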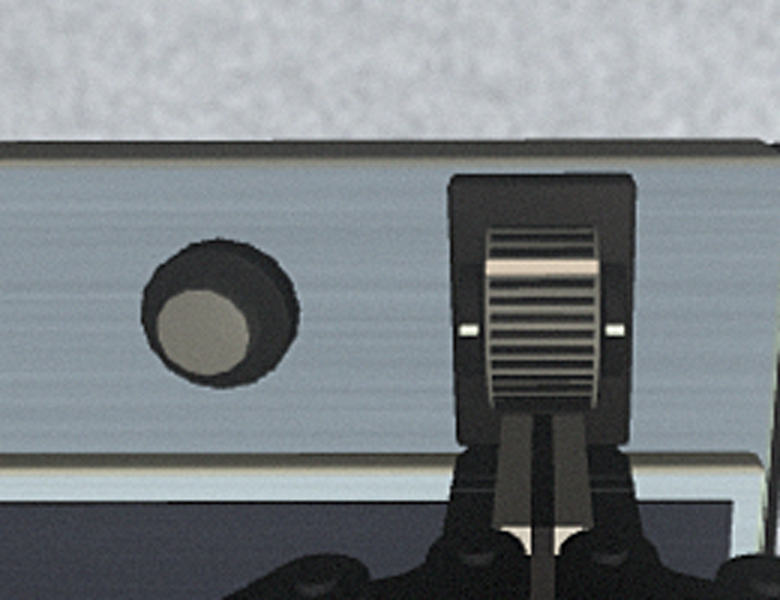

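The close view shows ticks at full-image (296,210) and (345,210), the white line at row 189 and the button top at (207.7,211). The fingertips are centred on the wheel and narrower than it.

```bash
python3 - <<'E'
from h import *
A=np.load('w1.npy');M=np.load('w2.npy')
tick=[((296,210.3),(300,174)),((345,210.3),(340,174))]
for t,m,w in[('tickR',*tick[0]),('tickL',*tick[1]),('btn',(207.7,211),(234.5,172))]:
    print(t,tri([ray('wrist',m,M),ray('wrist',w,A)]),[plane(ray('wrist',m,M),z) for z in(.055,.064,.072)])
print('mid',plane(ray('wrist',(320.5,210.3),M),.064))
print('mark',plane(ray('wrist',(320.5,189),M),.068))
i=cv2.imread('pics/w1.png')[130:210,210:350];cv2.imwrite('pics/w1c.png',cv2.resize(i,(700,400),interpolation=2))
E
```

```text
tickR (array([0.53416574, 0.11813536, 0.06681043]), [np.float64(1.706062320868987e-05), np.float64(1.706062320866312e-05)]) [array([0.53839044, 0.11662097, 0.055     ]), array([0.53516802, 0.11776234, 0.064     ]), array([0.53230365, 0.11877689, 0.072     ])]
tickL (array([0.53983515, 0.15768958, 0.06364285]), [np.float64(0.0008994966257266532), np.float64(0.0008994966257266287)]) [array([0.54312119, 0.15713879, 0.055     ]), array([0.5397231 , 0.15677559, 0.064     ]), array([0.53670258, 0.15645274, 0.072     ])]
btn (array([0.51840244, 0.06032504, 0.09332708]), [np.float64(0.0006002566250600586), np.float64(0.0006002566250599982)]) [array([0.53047179, 0.04344259, 0.055     ]), array([0.52754341, 0.04730133, 0.064     ]), array([0.52494042, 0.05073133, 0.072     ])]
mid [0.5374457  0.13727013 0.064     ]
mark [0.51860322 0.13947329 0.068     ]
```

View pics/w1c.png

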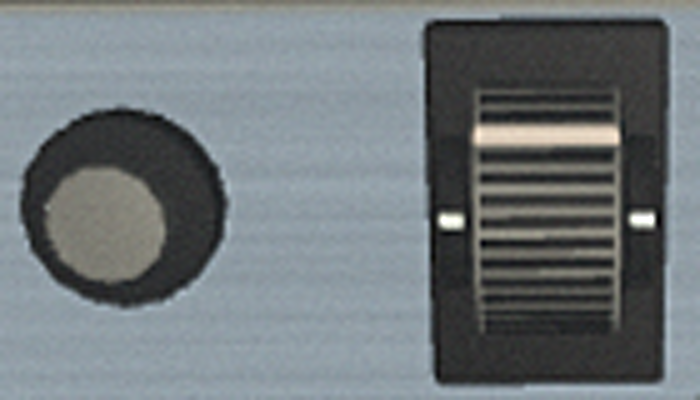

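>>> carry_out(rows=[[[0, -0.1, -2.5], 0, 1], [[0, -0.1, -5], 0, 1], [[0, -0.1, -6.5], 0, 1], [[0, -0.1, -7.2], 0, 1], [[0, -0.1, -7.2], 0, 1]])

```text
time: 2.58
tool_pos: [0.5303, 0.1376, 0.1013]
eef_rot: [-0.184, -3.136, -0.0]
ft_force: [-0.3, -0.1, 0.9]
gripper_width: -0.0
grasp_force: 0.0
```

>>> carry_out(rows=[[[0, 0, -0.3], 0, 1], [[0, 0, -0.5], 0, 1], [[0, 0, -0.7], 0, 1], [[0, 0, -0.7], 0, 1]])

```text
time: 2.92
tool_pos: [0.5308, 0.1374, 0.0951]
eef_rot: [0.185, 3.135, 0.0]
ft_force: [0.4, 0.8, 0.5]
gripper_width: -0.0001
grasp_force: 0.0
```

```bash
python3 - <<'E'
from h import *
M=np.load('w2.npy');A=np.load('w1.npy')
print('btn',tri([ray('wrist',(207.7,211),M),ray('wrist',(231,174.8),A)]))
o=bot.get_obs();print(o['tool_pos'],o['ft_force'])
E
```

```text
btn (array([0.52672545, 0.04834052, 0.06646671]), [np.float64(2.3840517583319596e-05), np.float64(2.38405175833763e-05)])
[0.53081169 0.13736653 0.09507695] [0.39938286 0.75472478 0.48722002]
```

>>> carry_out(rows=[[[-0.2, 0, -0.2], 0, 1], [[-0.2, 0, -0.4], 0, 1], [[-0.2, 0, -0.4], 0, 1], [[-0.2, 0, -0.4], 0, 1]])

```text
time: 3.25
tool_pos: [0.528, 0.1372, 0.0901]
eef_rot: [-0.185, -3.136, 0.0]
ft_force: [-0.2, 0.0, -0.1]
gripper_width: -0.0004
grasp_force: 0.0
```

>>> carry_out(rows=[[[0, 0, -0.1], 0, 1], [[0, 0, -0.2], 0, 1], [[0, 0, -0.2], 0, 1], [[0, 0, -0.2], 0, 1]])

```text
time: 3.58
tool_pos: [0.5285, 0.1373, 0.0886]
eef_rot: [0.185, 3.136, 0.0]
ft_force: [-0.4, -0.7, 1.2]
gripper_width: -0.0001
grasp_force: 0.6
```

>>> carry_out(rows=[[[0, 0, -0.1], 0, 1], [[0, 0, -0.1], 0, 1], [[0, 0, -0.1], 0, 1]])

```text
time: 3.83
tool_pos: [0.5285, 0.1373, 0.0876]
eef_rot: [0.185, 3.136, 0.0]
ft_force: [-0.3, 0.0, 3.6]
gripper_width: 0.0002
grasp_force: 1.4
```

>>> carry_out(rows=[[[0, 0, -0.1], 0, 1], [[0, 0, -0.1], 0, 1], [[0, 0, -0.1], 0, 1]])

```text
time: 4.08
tool_pos: [0.5285, 0.1373, 0.0866]
eef_rot: [0.185, 3.136, 0.0]
ft_force: [-1.0, -0.3, 4.0]
gripper_width: 0.0
grasp_force: 2.0
```

>>> carry_out(rows=[[[0, 0, -0.1], 0, 1], [[0, 0, -0.2], 0, 1], [[0, 0, -0.2], 0, 1], [[0, 0, -0.2], 0, 1]])

```text
time: 4.42
tool_pos: [0.5286, 0.1373, 0.0848]
eef_rot: [0.185, 3.135, 0.0]
ft_force: [-0.9, -0.8, 6.5]
gripper_width: 0.0001
grasp_force: 3.1
```

>>> carry_out(rows=[[[0.2, -0.02, 0], 0, 1], [[0.4, -0.05, 0], 0, 1], [[0.6, -0.07, 0], 0, 1], [[0.8, -0.09, 0], 0, 1], [[0.8, -0.09, 0], 0, 1]])

```text
time: 4.83
tool_pos: [0.5373, 0.1363, 0.0851]
eef_rot: [0.185, 3.134, 0.0]
ft_force: [-1.2, -0.1, 5.6]
gripper_width: -0.0001
grasp_force: 3.0
```

>>> carry_out(rows=[[[0.2, -0.02, 0], 0, 1], [[0.4, -0.05, 0], 0, 1], [[0.6, -0.07, 0], 0, 1], [[0.8, -0.09, 0], 0, 1], [[0.8, -0.09, 0], 0, 1]])

```text
time: 5.25
tool_pos: [0.5463, 0.1353, 0.0855]
eef_rot: [0.185, 3.132, 0.0]
ft_force: [2.0, -0.7, 5.1]
gripper_width: 0.0002
grasp_force: 2.7
```

```bash
python3 - <<'E'
from h import *
o=bot.get_obs();print(o['tool_pos'],o['ft_force'])
i=cams.get_image('wrist')[:,:,::-1]
cv2.imwrite('pics/w3.png',cv2.resize(i[100:300,200:440],(720,600),interpolation=2))
E
```

```text
[0.54634229 0.13530427 0.08545165] [ 2.01177495 -0.74418087  5.10895466]
```

View pics/w3.png

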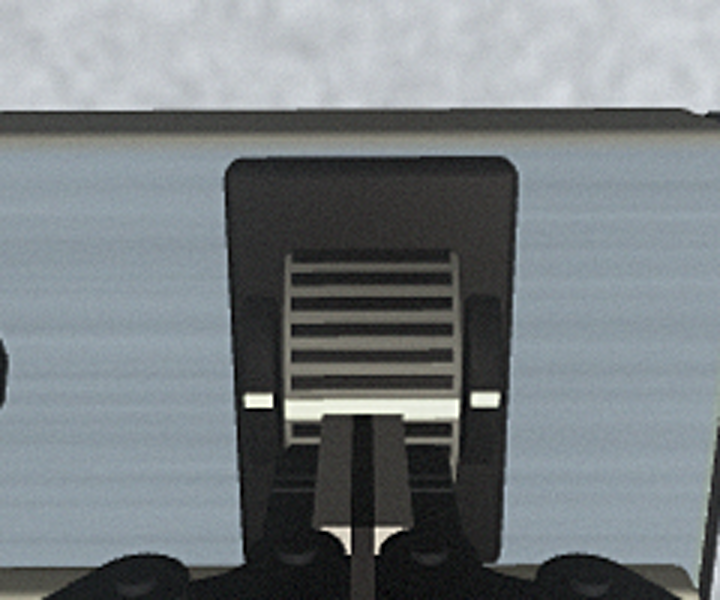

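The white line is now at row ~408, level with the ticks (row ~400), so the wheel is in the middle detent. I'll lift off, check, then move to the button.

>>> carry_out(rows=[[[0, 0, 0.3], 0, 1], [[0, 0, 0.7], 0, 1], [[0, 0, 1.5], 0, 1], [[0, 0, 3.0], 0, 1], [[0, 0, 3.0], 0, 1]])

```text
time: 5.72
tool_pos: [0.5452, 0.1358, 0.1164]
eef_rot: [0.185, 3.133, 0.001]
ft_force: [0.3, 0.8, 0.3]
gripper_width: 0.0003
grasp_force: 0.0
```

>>> carry_out(rows=[[[0, 0, 0], 0, 1], [[0, 0, 0], 0, 1], [[0, 0, 0], 0, 1]])

```text
time: 5.97
tool_pos: [0.5432, 0.1354, 0.1133]
eef_rot: [-0.185, -3.134, 0.0]
ft_force: [0.2, 0.7, 0.3]
gripper_width: -0.0004
grasp_force: 0.0
```

```bash
python3 - <<'E'
from h import *
o=bot.get_obs();print(o['tool_pos'],o['ft_force'],o['time'])
i=cams.get_image('wrist')[:,:,::-1]
cv2.imwrite('pics/w4.png',cv2.resize(i[100:300,160:420],(780,600),interpolation=2))
E
```

```text
[0.54323648 0.13540748 0.11328459] [0.18482916 0.74491206 0.30729075] 5.9667
```

View pics/w4.png

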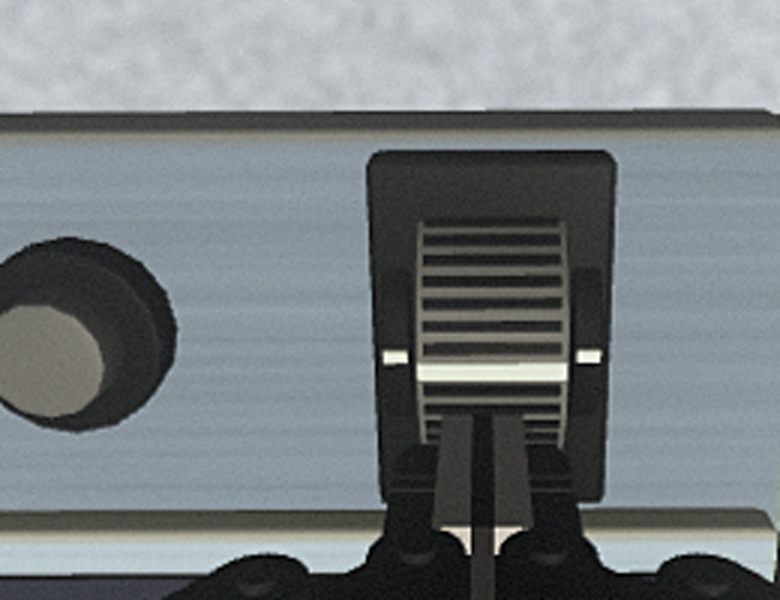

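The wheel rests at middle: the line is just behind the ticks, which matches the 8 mm height parallax. Next is the button.

>>> carry_out(rows=[[[-0.6, -3, 0], 0, 1], [[-1.2, -6, 0], 0, 1], [[-1.75, -8.75, 0], 0, 1], [[-1.75, -8.75, -1.5], 0, 1], [[-1.75, -8.75, -1.5], 0, 1]])

```text
time: 6.43
tool_pos: [0.5243, 0.0467, 0.0967]
eef_rot: [-0.189, -3.131, 0.0]
ft_force: [-1.3, 0.7, -0.9]
gripper_width: 0.0
grasp_force: 0.0
```

>>> carry_out(rows=[[[0, 0, -0.4], 0, 1], [[0, 0, -0.8], 0, 1], [[0, 0, -1.2], 0, 1], [[0, 0, -1.2], 0, 1]])

```text
time: 6.77
tool_pos: [0.5262, 0.0487, 0.0864]
eef_rot: [-0.183, -3.135, -0.0]
ft_force: [-1.2, -0.4, 0.2]
gripper_width: 0.0003
grasp_force: 0.0
```

>>> carry_out(rows=[[[0, 0, -0.2], 0, 1], [[0, 0, -0.4], 0, 1], [[0, 0, -0.4], 0, 1]])

```text
time: 7.02
tool_pos: [0.527, 0.0484, 0.0834]
eef_rot: [0.184, 3.136, 0.001]
ft_force: [-0.3, 1.4, 1.7]
gripper_width: 0.0001
grasp_force: 0.7
```

>>> carry_out(rows=[[[0, 0, -0.2], 0, 1], [[0, 0, -0.4], 0, 1], [[0, 0, -0.4], 0, 1]])

```text
time: 7.27
tool_pos: [0.5272, 0.0483, 0.0795]
eef_rot: [0.185, 3.135, 0.001]
ft_force: [-0.3, 1.8, 2.8]
gripper_width: -0.0001
grasp_force: 1.6
```

>>> carry_out(rows=[[[0, 0, -0.2], 0, 1], [[0, 0, -0.3], 0, 1], [[0, 0, -0.3], 0, 1]])

```text
time: 7.52
tool_pos: [0.5273, 0.0482, 0.0779]
eef_rot: [0.185, 3.136, 0.001]
ft_force: [-3.5, 1.9, 10.7]
gripper_width: 0.0002
grasp_force: 5.4
```

10.7 N, well over the 4 N needed, so the button is at its stop. Releasing it and retreating.

>>> carry_out(rows=[[[0, 0, 0.5], 0, 1], [[0, 0, 1.5], 0, 1], [[0, 0, 4], 0, 1], [[0, 0, 8], 0, 1], [[0, 0, 8], 0, 1]])

```text
time: 7.93
tool_pos: [0.5316, 0.0474, 0.1637]
eef_rot: [0.184, 3.123, -0.001]
ft_force: [2.3, 1.1, 1.2]
gripper_width: -0.0001
grasp_force: 0.0
```

>>> carry_out(rows=[[[0, 0, 0], 0, 1], [[0, 0, 0], 0, 1], [[0, 0, 0], 0, 1], [[0, 0, 0], 0, 1]])

```text
time: 8.27
tool_pos: [0.5251, 0.0479, 0.1544]
eef_rot: [-0.185, -3.132, 0.0]
ft_force: [0.9, -0.3, 0.1]
gripper_width: 0.0001
grasp_force: 0.0
```

```bash
python3 - <<'E'
from h import *
cv2.imwrite('pics/w5.png',cams.get_image('wrist')[:,:,::-1])
E
```

```text
(no output)
```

View pics/w5.png

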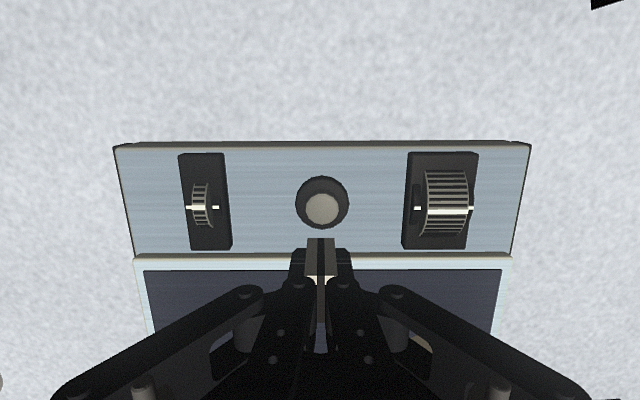

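The heat wheel's line is level with its ticks (445,210), the button is up (322,208), and the timer is unchanged (200,207). Handing in.

```bash
python3 -c "from bench import bot;print(bot.hand_in())"
```

```text
the job is handed in; nothing more can be done
None
```

The job is handed in, though no verdict came back: the last picture shows the heat wheel one click up in its middle detent, the start button back up after a full press, and the timer wheel where it was.

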